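# Draw the kit tray up to the end stop

## Robot

A 6-joint arm with a two-finger parallel gripper is mounted at the origin on a cart in front of the work surface, level with it; the furniture and walls round the work are solid. World frame = base frame: x ahead of the robot, y to its left, z up, the work surface at z = 0. Lengths are in mm, angles in rad, forces in N, time in s.
With the tool pointing down it reaches from about 275 to 825 mm from the base axis. Payload 4.9 kg.
Tool frame: the origin (TCP) lies at the very end of the fingers, on their centre line; the grasp point (between the pads) lies 19 mm behind it; z points along the fingers, y is the line along which they close (so a half turn about z gives the same grasp; the last joint's range is limited). The gripper opens to 85 mm and grips with 20 to 120 N. Pads are 22 mm wide; open, the fingers measure 114 mm over their backs; the gripper's body (76 mm by 85 mm) begins 54 mm behind the grasp point. The pads swing forward as they close: fully open they stand 13 mm farther back than shut.
Start: joints at [-1.242, 0.326, -0.193, 1.052, 0, 1.437], TCP at [245.564, -492.155, 231.281] pointing down, gripper open.
Joint ranges: [-2.65, 2.65], [-0.97, 1.79], [-1.3, 1.35], [-1.93, 2.1], [-1.47, 1.37], [-3.14, 3.14]. Speed limits (rad/s): [2.57, 2.57, 3.14, 3.14, 3.14, 3.14].

## Interface

Orientations are given as [roll, pitch, yaw] about the fixed x, y, z axes, in that order (R = Rz(yaw) Ry(pitch) Rx(roll)).
In Python, from bench import bot, solve_ik, imaging gives the robot as it stands. Calls block until the motion is done:
- bot.move_ptp(position, orientation): joint-space move of the TCP to a pose.
- bot.movel(position, rot=None, max_speed=150, threshold=None): straight line of the TCP; rot=None keeps the orientation; max_speed is the mean speed in mm/s. With threshold (N) it stops when the force on the tool has changed by that much, and returns True; else False.
- bot.move_j(angles): joint-space move.
- bot.grip(opening, effort=None): opening from 0.0 (shut) to 1.0 (fully open); effort is the grip in N (None keeps the last); returns when the fingers have stopped.
- bot.dwell(seconds).
- solve_ik(position, orientation): joint angles nearest the present ones, or None.
- bot.get_state(): the state.
- imaging.capture(name): name is "scene" or "top" or "wrist"; returns the picture (384x512x3 uint8, blue, green, red); there is no depth.
- imaging.camera_model(name): a dict with "K" (3x3 intrinsics, pixels), "position" and "rotation" of the camera in the world. Camera axes: x right, y up, looking along -z (the intrinsics and any distortion apply to the point x, -y, -z); pixel columns grow to the right and rows downward; lengths in mm; the calibration is good to about 2 mm. A picture is of the moment at which its call begins: read the wrist's pose just before it. camera_model takes no time and is no camera call; for the wrist camera it gives the pose at the moment of the call.
A pose or a line that the arm cannot do raises bot.IKError and nothing moves.
- bot.sign_off(): hands the job in; it is judged then, once.
The state is a dict: "t": time; "qpos": joint angles; "joint_velocities": joint speeds; "effort": joint torques, N m; "tcp_pos": TCP position; "orientation": TCP orientation; "contact_force": force on the tool from outside, world axes, zero at the start; "wrist_torque": the same for the moment, N m; "opening": opening from 0.0 (shut) to 1.0 (fully open); "gripper_force": force on a finger pad.
Only numpy, scipy, OpenCV 4.12 (cv2) and the standard library are available. Lean on these libraries where they do the work, as an engineer would, in place of code of your own. Each camera call takes 0.05 s, during which the arm holds its last target. There are 200 camera calls.

## Task

Reach over the blue kit tray, hook your fingertips behind its far lip and drag it along the worktop towards you, squaring it up as you go, until you feel it bear on the yellow stop bar. Leave it lying flush along the bar, roughly centred and not overhanging either end. Slide it, do not lift it; be gentle enough that the bar is not shifted, that the vials in the tray stay standing, and leave the wash bottle and the brass nozzle alone.

Things in the scene. Friction and masses are not known exactly. Their poses are not given: they have to be found in the camera images.
- tray: Blue sheet-steel kit tray, 110 mm deep (its x axis) by 104 mm wide (its y axis) by 34 mm high, filled almost to the rim by a black insert holding three vials (front row), a loupe and a suction cup: no free wall to pinch. 0.5 to 0.9 kg in all. Origin: centre of its underside. x points to its far side, z up. The contents stand up to 65 mm above the worktop, all of them at least 15 mm inside the far lip.
- far_lip (a point): Middle of the outer top edge of the tray's far lip, 34 mm above the worktop, 55 mm from the tray's centre along the tray's +x. The lip is a 7 mm wide, 5 mm thick outward ledge running all round the top (29 to 34 mm high) and stands 5 mm out from the wall below. At the start about 40 mm of free worktop lies behind its middle.
- front_left (a point): Outer top corner of the tray on its near side, +y end (55 mm towards the near side, 52 mm to the left of the tray's centre, 34 mm up).
- front_right (a point): Outer top corner of the tray on its near side, -y end. Dragging the tray takes some 2 to 7 N; drawn sideways at more than about 25 degrees to its own x axis it tends to slip along the fingertips and swing round.
- stop_bar: Yellow stop bar, 150 mm long (its y axis), 14 mm thick, its top 36 mm above the worktop. Origin: middle of the face that looks to the tray, at worktop height; x points out of that face towards the tray, away from the robot. The bar stands across the tray's way on two guide rods in an aluminium foot on its near side, held only by friction: it slides back when pushed with more than about 20 N.
- vial_0_mid (a point): Red-capped vial in the tray, 21 mm wide, 46 mm tall; the point is half-way up, z along the vial.
- vial_1_mid (a point): Black-capped vial in the tray, same size; half-way up.
- vial_2_mid (a point): White-capped vial in the tray, same size; half-way up.
- bottle_mid (a point): Bystander: white wash bottle with a blue tip, 46 mm wide, 123 mm tall, standing to the right of the bar; the point is half-way up.
- nozzle_mid (a point): Bystander: brass nozzle standing on its nut, 19 mm wide, 60 mm tall, behind and to the right of the tray; half-way up.
Things that resemble listed ones, but are neither listed nor needed, are in the scene too. What is shaped like the part that bears vial_2_mid but green or orange is not meant.

How it is judged (in metres and radians):
On the way, in this order (a step that is already met when the one before it is completed fails the run):
1. fingertips hooked behind the far lip and pulling on the tray (x of the grasp point in the frame of tray above 0.05 m and z of the grasp point in the frame of tray below 0.06 m and contact force between the fingers and tray above 1 N and contact force between tray and stop_bar below 0.5 N), for 0.1 s.
2. tray drawn onto the stop bar with at least 3 N (contact force between tray and stop_bar above 3 N), for 0.05 s.
At the end, for the whole second after the job is handed in: The tray lies flat on the worktop at rest with both near top corners within 3 mm of the bar's face, its centre within 23 mm of the bar's middle along the bar; the vials stand upright (within 0.3 rad) and the bar is within 2 mm of where it stood (x of each of front_left, front_right in the frame of stop_bar below 0.003 m and x of tray in the frame of stop_bar above 0.05 m and y of tray in the frame of stop_bar between -0.023 and 0.023 m and height (world z) of tray below 0.004 m and angle between each of vial_0_mid, vial_1_mid, vial_2_mid's own z axis and vertical below 0.3 rad and distance of stop_bar from where it was at the start of the episode below 0.002 m and linear speed of tray below 0.01 m/s); the robot touches nothing.
It fails at once if the stop bar is shifted by more than 2 mm (distance of stop_bar from where it was at the start of the episode above 0.002 m).
It fails at once if the tray is lifted more than 8 mm off the worktop or tipped (height (world z) of tray above 0.008 m or angle between tray's own z axis and vertical above 0.15 rad).
It fails at once if a vial tips over (angle between any of vial_0_mid, vial_1_mid, vial_2_mid's own z axis and vertical above 0.5 rad).
It fails at once if the bottle or the nozzle is moved by more than 15 mm (distance of any of bottle_mid, nozzle_mid from where it was at the start of the episode above 0.015 m).
It also fails if it takes over 58 s, if anything falls off the work surface, if the arm or the gripper's body presses on something with over 40 N, if the wrist force passes 120 N, or if a joint passes its speed limit or range.

## Working session

There is one attempt and no reset: what is moved stays moved. The work goes in short steps, each a Python script; the robot and the scene stay as the last script left them, time stands still between calls to the robot, and variables do not carry over. Pictures are saved under pics/ and viewed, at most 11 in all, crops included, and the job is handed in when it is done.

```bash
mkdir -p pics; python3 - <<'E'
from bench import bot, imaging
import cv2
for n in ("scene","top"):
    im=imaging.capture(n); cv2.imwrite(f"pics/{n}0.png",cv2.resize(im,(800,600),interpolation=cv2.INTER_CUBIC)); cv2.imwrite(f"pics/{n}raw.png",im)
    print(n,imaging.camera_model(n))
print(bot.get_state())
E
```

```text
scene {'K': array([[440.75502987,   0.        , 265.06216844],
       [  0.        , 440.75502987, 192.21154018],
       [  0.        ,   0.        ,   1.        ]]), 'position': array([938.6082008,   7.2887022, 799.163829 ]), 'rotation': array([ 0.53767141, -0.00421817,  0.93794879])}
top {'K': array([[441.66604319,   0.        , 255.76434105],
       [  0.        , 441.66604319, 195.2299908 ],
       [  0.        ,   0.        ,   1.        ]]), 'position': array([437.29778525, 264.76687114, 959.12729304]), 'rotation': array([ 0.14819812, -0.036165  , -1.54212496])}
{'t': 0.1, 'qpos': array([-1.24219902e+00,  3.26867100e-01, -1.93466821e-01,  1.05201524e+00,
       -2.96794191e-05,  1.43661874e+00]), 'joint_velocities': array([ 0.00044802, -0.00021246,  0.00064316,  0.00025697,  0.00261565,
       -0.00101693]), 'effort': array([ 3.80429046e-04, -4.44239438e+01,  2.63038194e+01,  7.92826060e-03,
       -1.56975093e-04, -2.34413619e-05]), 'tcp_pos': array([ 245.3822742 , -491.64740666,  230.58807351]), 'orientation': array([-3.14004981e+00, -1.78318166e-04,  4.62774783e-01]), 'contact_force': array([-0.37389633,  0.35276423, -0.86269718]), 'wrist_torque': array([0.01784411, 0.01589837, 0.02570278]), 'gripper_force': 0.0, 'opening': 1.0027462178451096}
```

View pics/scene0.png

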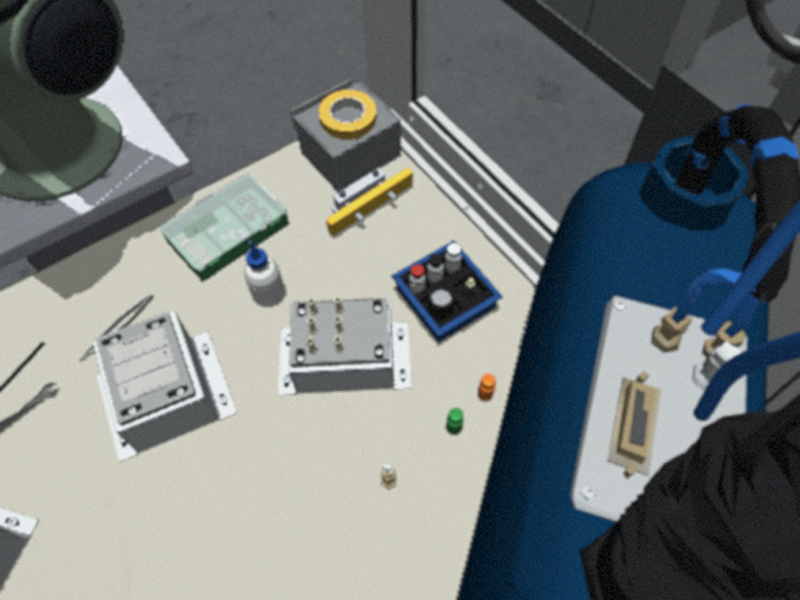

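View pics/top0.png

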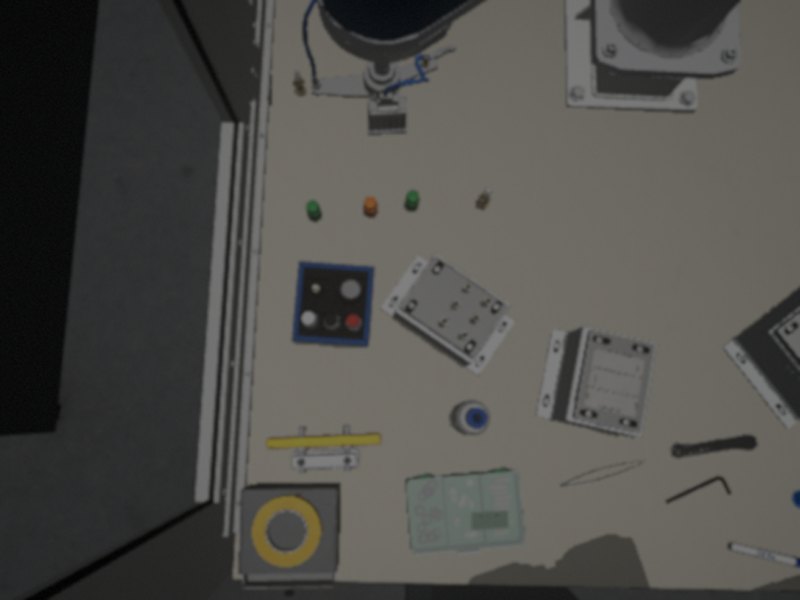

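Top view: the tray has corners near (299,262), (374,265), (293,343) and (368,347). The bar runs (267,440)–(380,437), the bottle is at (470,417) and the nozzle at (483,200). The white, black and red vials in the tray are at (309,318), (332,321) and (354,322). The green and orange caps outside the tray at (313,210), (370,205) and (412,198) are decoys. I'll confirm this in an enlarged crop.

```bash
python3 - <<'E'
import cv2
im=cv2.imread("pics/topraw.png")[110:310,150:350]
im=cv2.convertScaleAbs(im,alpha=1.6)
cv2.imwrite("pics/crop1.png",cv2.resize(im,(600,600),interpolation=cv2.INTER_CUBIC))
E
```

```text
(no output)
```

View pics/crop1.png

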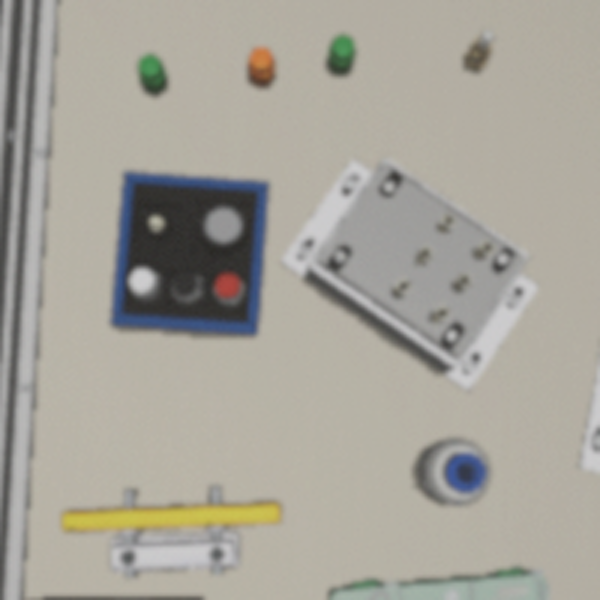

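```bash
cat > h.py <<'E'
import numpy as np, cv2
from scipy.spatial.transform import Rotation as Rn
from bench import bot, imaging, solve_ik
def unproj(m,uv,z):
    R=Rn.from_euler('xyz',m["rotation"]).as_matrix(); uv=np.atleast_2d(np.array(uv,float))
    K=m["K"]; d=np.c_[(uv[:,0]-K[0,2])/K[0,0],-(uv[:,1]-K[1,2])/K[1,1],-np.ones(len(uv))]@R.T
    return m["position"]+d*((z-m["position"][2])/d[:,2])[:,None]
E
python3 - <<'E'
from h import *
print([k for k in imaging.camera_model("wrist")])
m=imaging.camera_model("top"); f=lambda p:np.array(p,float)/3+[150-1/3,110-1/3]
print(unproj(m,f([(125,172),(268,183),(257,334),(112,326)]),34).round(1))
print(unproj(m,f([(63,512),(280,502),(65,531),(281,522)]),36).round(1))
print("caps",unproj(m,f([(153,92),(262,85),(340,72)]),0).round(1)[:,:2])
print("noz,bot",unproj(m,f([(474,68),(450,490)]),0).round(1)[:,:2])
print("rods",unproj(m,f([(130,490),(215,488)]),18).round(1)[:,:2])
print("plate",unproj(m,f([(285,262),(360,160),(535,290)]),0).round(1)[:,:2])
s=imaging.camera_model("scene"); g=lambda p:(np.array(p,float)+.5)*.64-.5
print("scene tray",unproj(s,g([(500,296),(440,335),(394,277),(455,243)]),34).round(1))
print("scene bar",unproj(s,g([(331,224),(413,173)]),36).round(1))
print("scene caps",unproj(s,g([(487,398),(455,431)]),0).round(1))
E
```

```text
['K', 'position', 'rotation']
[[632.5 374.1  34. ]
 [628.2 272.6  34. ]
 [520.3 276.6  34. ]
 [522.7 377.7  34. ]]
[[394.6 404.   36. ]
 [405.3 256.7  36. ]
 [382.  402.   36. ]
 [391.9 255.6  36. ]]
caps [[701.  360.5]
 [709.5 279.9]
 [721.8 221.9]]
noz,bot [[728.8 121.3]
 [415.9 135. ]]
rods [[410.1 361.2]
 [413.1 302.2]]
plate [[576.8 258.4]
 [655.  205.3]
 [562.2  74.4]]
scene tray [[632.5 373.7  34. ]
 [632.1 275.9  34. ]
 [527.4 279.4  34. ]
 [531.5 378.4  34. ]]
scene bar [[406.3 258.8  36. ]
 [398.6 404.8  36. ]]
scene caps [[723.7 281.3   0. ]
 [734.  222.6   0. ]]
```

```bash
python3 - <<'E'
from h import *
print(solve_ik([660,323,12],[np.pi,0,-.035]), solve_ik([660,323,12],[np.pi,0,-.035+np.pi]))
bot.grip(0.55)
bot.move_ptp([560,300,270],[np.pi,0,-.035])
m=imaging.camera_model("wrist"); im=imaging.capture("wrist"); print(m); np.save("m1.npy",m,allow_pickle=True)
cv2.imwrite("pics/w1.png",cv2.resize(im,(800,600),interpolation=cv2.INTER_CUBIC))
s=bot.get_state(); print(s["tcp_pos"],s["t"],s["contact_force"],s["opening"],s["qpos"])
E
```

```text
[ 0.35479507  0.84760314  0.12965842  0.8528516   0.         -2.75179758] [0.35479507 0.84760314 0.12965842 0.8528516  0.         0.38979507]
{'K': array([[290.09027695,   0.        , 263.56232288],
       [  0.        , 290.09027695, 194.28970088],
       [  0.        ,   0.        ,   1.        ]]), 'position': array([631.78612363, 295.41982802, 413.7120557 ]), 'rotation': array([-2.86604772e-01,  5.73847510e-04, -1.60680967e+00])}
[560.23310301 299.52389567 269.98521921] 4.0833 [-0.31887601  0.10617714 -0.12101152] 0.5491123448367597 [ 3.74915857e-01  4.70020288e-01  1.23766846e-01  1.22457167e+00
 -1.17367928e-04 -2.73081996e+00]
```

View pics/w1.png

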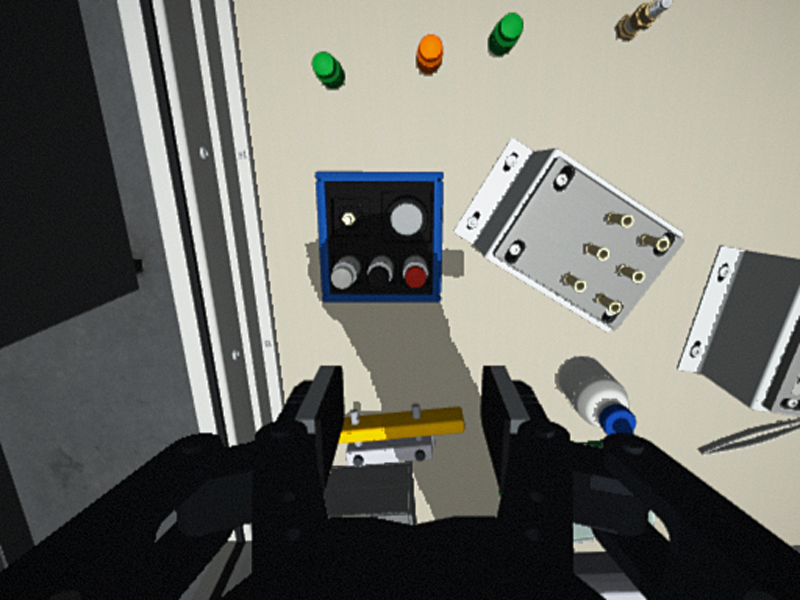

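Wrist view: the tray corners are at (316,173), (443,173), (440,301) and (323,300). The bar's far edge is about (345,418)–(463,407), partly hidden by the fingers. The nearest caps are at (328,70) and (430,53), and the strip behind the tray is free.

```bash
python3 - <<'E'
from h import *
m=np.load("m1.npy",allow_pickle=True).item(); g=lambda p:(np.array(p,float)+.5)*.64-.5
print(unproj(m,g([(316,173),(443,173),(440,301),(323,300)]),34).round(1))
print("caps",unproj(m,g([(334,87),(430,73)]),0).round(1))
# view bar unobstructed: over the tray, farther back, camera above gap
bot.move_ptp([440,325,330],[np.pi,0,.03])
m=imaging.camera_model("wrist"); im=imaging.capture("wrist"); np.save("m2.npy",m,allow_pickle=True)
cv2.imwrite("pics/w2.png",cv2.resize(im[100:340,120:440],(800,600),interpolation=cv2.INTER_CUBIC))
E
```

```text
[[632.5 373.   34. ]
 [628.8 270.9  34. ]
 [521.7 275.3  34. ]
 [526.2 377.1  34. ]]
caps [[700.7 358.4   0. ]
 [708.4 278.1   0. ]]
```

View pics/w2.png

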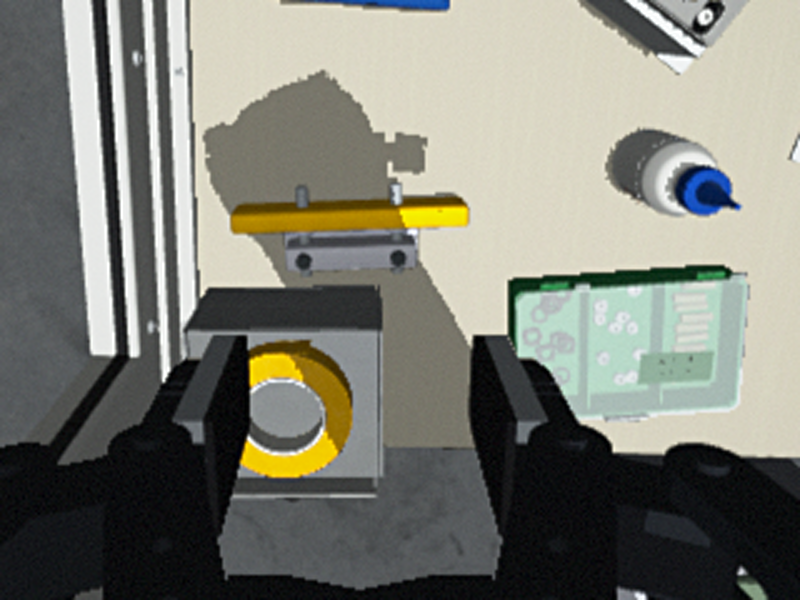

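The bar's near top edge runs (234,232)–(469,225) in the crop. The face-to-top edge runs roughly (233,212)–(468,207), and the bottle is at (680,180).

```bash
python3 - <<'E'
from h import *
m=np.load("m2.npy",allow_pickle=True).item(); g=lambda p:(np.array(p,float)+.5)*.4-.5+[120,100]
a=unproj(m,g([(234,232),(469,225),(233,211),(468,206),(233,207),(464,196)]),36).round(1); print(a)
for i in (0,2,4):
    d=a[i]-a[i+1]; print(np.arctan2(-d[0],d[1]),np.linalg.norm(d),(a[i]+a[i+1])/2)
E
```

```text
[[383.5 401.4  36. ]
 [392.6 254.   36. ]
 [397.2 401.8  36. ]
 [404.8 255.5  36. ]
 [399.7 401.7  36. ]
 [411.1 258.5  36. ]]
0.061658514471915095 147.68063515573053 [388.05 327.7   36.  ]
0.051901398458173105 146.4972695991294 [401.   328.65  36.  ]
0.07944139907697234 143.65305426617283 [405.4 330.1  36. ]
```

```bash
python3 - <<'E'
from h import *
yaw=-.037; o=[np.pi,0,yaw]; ux=np.array([np.cos(yaw),np.sin(yaw),0]); c=np.array([577,325,0])
p=c+77*ux
def st(t):
    s=bot.get_state(); print(t,s["tcp_pos"].round(1),s["contact_force"].round(1),round(s["t"],1),round(s["opening"],2),flush=True)
bot.move_ptp([*p[:2],200],o); st("above")
print(bot.movel([*p[:2],60],o,120,threshold=8)); st("mid")
print(bot.movel([*p[:2],11],o,40,threshold=6)); st("down")
im=imaging.capture("wrist"); cv2.imwrite("pics/w3.png",im); im=imaging.capture("top"); cv2.imwrite("pics/t3.png",cv2.resize(im[90:290,150:350],(600,600)))
q=c+62*ux
print(bot.movel([*q[:2],11],o,12,threshold=2.0)); st("hook")
E
```

```text
above [653.7 322.3 200.5] [ 0.2 -0.5  0.3] 5.7 0.55
False
mid [654.7 322.4  61.1] [-0.4 -0.4  0.3] 7.0 0.55
False
down [654.2 322.3  11.4] [ 0.9 -0.1  0.5] 8.4 0.55
True
hook [643.2 322.5  10.7] [1.2 0.8 1.1] 9.4 0.55
```

View pics/t3.png

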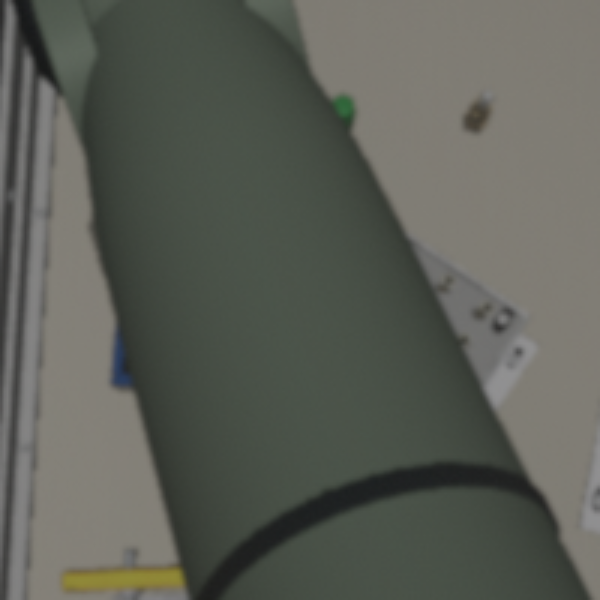

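Contact came at x=643, which matches the lip. The arm hides the tray in this top view. Now I'll drag while turning the tray, stopping about 12 mm short of the bar.

```bash
python3 - <<'E'
from h import *
def st(t):
    s=bot.get_state(); print(t,s["tcp_pos"].round(1),s["orientation"].round(3),s["contact_force"].round(1),s["wrist_torque"].round(2),round(s["t"],1),flush=True)
p0=np.array([643,322.4]); p1=np.array([535.3,337.0])
for f in (.12,.55,1):
    p=p0+(p1-p0)*f; y=-.037+.1*f
    print(bot.movel([*p,11],[np.pi,0,y],25,threshold=13)); st(f)
m=imaging.camera_model("wrist"); im=imaging.capture("wrist"); np.save("m4.npy",m,allow_pickle=True)
cv2.imwrite("pics/w4.png",cv2.resize(im,(800,600),interpolation=cv2.INTER_CUBIC))
im=imaging.capture("scene");cv2.imwrite("pics/s4.png",cv2.resize(im[90:240,180:380],(800,600),interpolation=cv2.INTER_CUBIC))
E
```

```text
False
0.12 [629.  324.2  10.7] [ 3.141e+00  2.000e-03 -2.500e-02] [ 0.6 -0.4  0.5] [0.01 0.02 0.06] 10.1
False
0.55 [583.8 330.4  11. ] [-3.142  0.     0.018] [ 1.9 -0.3 -1.3] [-0.03 -0.48  0.04] 12.1
False
1 [535.3 337.   11. ] [-3.141  0.     0.063] [ 1.9 -0.5 -1.5] [ 0.01 -0.54  0.01] 14.2
```

View pics/s4.png

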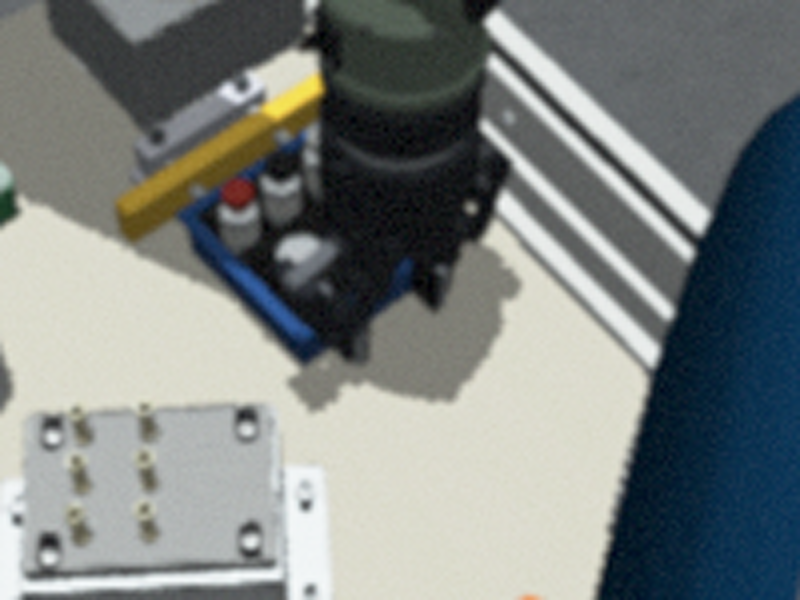

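The tray has followed, roughly square to the bar, and the vials are standing. The tray's near-right corner is at about (185,215) and the bar at (120,215)–(325,85). Next is a gentle final approach.

```bash
python3 - <<'E'
from h import *
def st(t):
    s=bot.get_state(); print(t,s["tcp_pos"].round(1),s["orientation"].round(3),s["contact_force"].round(1),s["wrist_torque"].round(2),round(s["t"],1),flush=True); return s["contact_force"][0]
ux=np.array([np.cos(.063),np.sin(.063)]); p=np.array([535.3,337.0])
for k in range(1,26):
    q=p-ux*k
    r=bot.movel([*q,11],[np.pi,0,.063],8,threshold=5.5); f=st((k,r))
    if r or f>8: break
bot.dwell(.3); st("held")
m=imaging.camera_model("wrist"); im=imaging.capture("wrist"); np.save("m5.npy",m,allow_pickle=True); cv2.imwrite("pics/w5.png",im)
im=imaging.capture("scene");cv2.imwrite("pics/s5.png",cv2.resize(im[90:240,180:380],(800,600),interpolation=cv2.INTER_CUBIC))
E
```

```text
(1, False) [534.2 337.   11. ] [-3.142  0.     0.063] [ 2.3  0.6 -2.1] [ 0.01 -0.53  0.01] 14.6
(2, False) [533.2 336.9  11. ] [-3.142  0.     0.063] [ 1.8 -0.5 -1.6] [ 0.05 -0.49  0.01] 14.8
(3, False) [532.2 336.8  11. ] [-3.142  0.     0.063] [ 2.3  0.  -1.1] [ 0.03 -0.47  0.01] 15.1
(4, False) [531.2 336.7  11. ] [-3.142  0.     0.063] [ 2.9  0.9 -0.9] [ 0.07 -0.51 -0.02] 15.4
(5, False) [530.2 336.7  11. ] [-3.142  0.     0.063] [ 2.5 -0.1 -0.2] [ 0.02 -0.54 -0.03] 15.7
(6, False) [529.2 336.6  11. ] [-3.142  0.     0.063] [ 2.4  0.1 -0.9] [ 0.05 -0.5  -0.01] 15.9
(7, False) [528.2 336.5  11. ] [-3.142  0.     0.063] [ 2.7  0.6 -2.1] [ 0.01 -0.5  -0.04] 16.2
(8, False) [527.2 336.5  11. ] [-3.142  0.     0.063] [ 2.5 -0.5 -1.5] [-0.02 -0.54  0.01] 16.5
(9, False) [526.2 336.4  11. ] [3.142 0.    0.063] [ 3.  -0.5 -0.4] [ 0.1  -0.53 -0.01] 16.8
(10, False) [525.2 336.4  11. ] [-3.142  0.     0.063] [ 2.6 -0.6 -1.1] [ 0.03 -0.56 -0.04] 17.0
(11, False) [524.2 336.3  11. ] [3.142 0.    0.063] [ 2.7 -0.4 -1.4] [ 0.04 -0.54 -0.03] 17.3
(12, False) [523.2 336.3  11. ] [-3.142  0.     0.063] [ 3.4  0.6 -0.5] [ 0.1  -0.56  0.  ] 17.6
(13, False) [522.2 336.2  11. ] [3.142 0.    0.063] [ 2.6  0.5 -0.2] [ 0.04 -0.54  0.  ] 17.9
(14, False) [521.8 336.3  11.1] [-3.141e+00 -1.000e-03  6.300e-02] [ 3.6  0.9 -2.2] [ 0.2  -0.98  0.1 ] 18.1
(15, False) [521.8 336.4  11.4] [-3.141e+00 -3.000e-03  6.300e-02] [ 7.6  2.  -3.5] [ 0.24 -1.35  0.08] 18.4
(16, False) [521.8 336.4  11.7] [-3.141 -0.005  0.063] [ 8.4  0.4 -3.2] [ 0.24 -1.7   0.15] 18.7
held [521.8 336.4  11.7] [-3.141 -0.004  0.063] [ 8.6  0.4 -3.5] [ 0.26 -1.66  0.15] 19.0
```

View pics/s5.png

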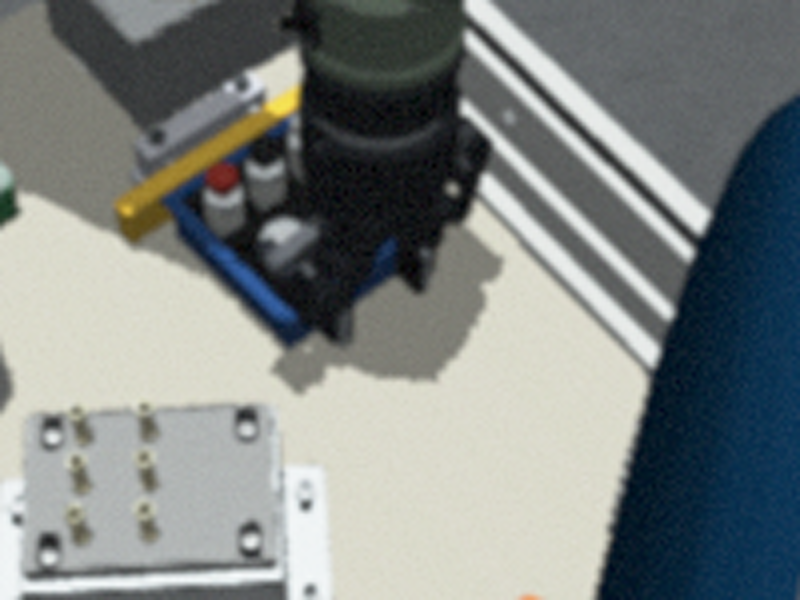

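```bash
python3 - <<'E'
import cv2
im=cv2.imread("pics/w5.png"); cv2.imwrite("pics/w5b.png",cv2.resize(im,(800,600),interpolation=cv2.INTER_CUBIC))
E
```

```text
(no output)
```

View pics/w5b.png

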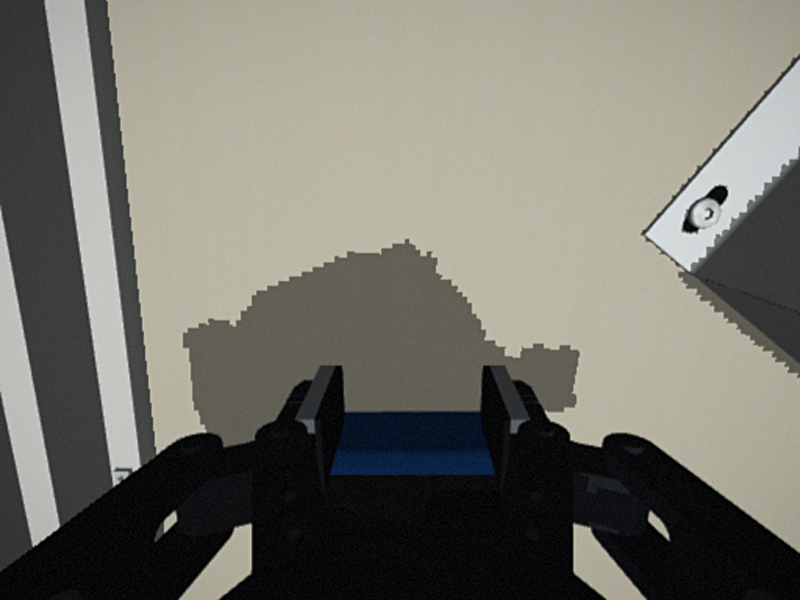

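The tray looks flush at the bar's right end (165,200), with the vials upright, and the wrist view shows a straight lip between the fingers. I'll back off and check with a clear view.

```bash
python3 - <<'E'
from h import *
o=[np.pi,0,.063]
ux=np.array([np.cos(.063),np.sin(.063)]); q=np.array([521.8,336.4])+ux*14
bot.movel([*q,11],o,20); bot.movel([*q,250],o,100)
bot.move_ptp([400,300,330],[np.pi,0,.063])
m=imaging.camera_model("wrist"); im=imaging.capture("wrist"); np.save("m6.npy",m,allow_pickle=True)
cv2.imwrite("pics/w6.png",cv2.resize(im[60:240,120:360],(800,600),interpolation=cv2.INTER_CUBIC))
print(bot.get_state()["t"],bot.get_state()["contact_force"])
E
```

```text
23.3333 [ 0.58892225 -0.25111895 -0.68095486]
```

View pics/w6.png

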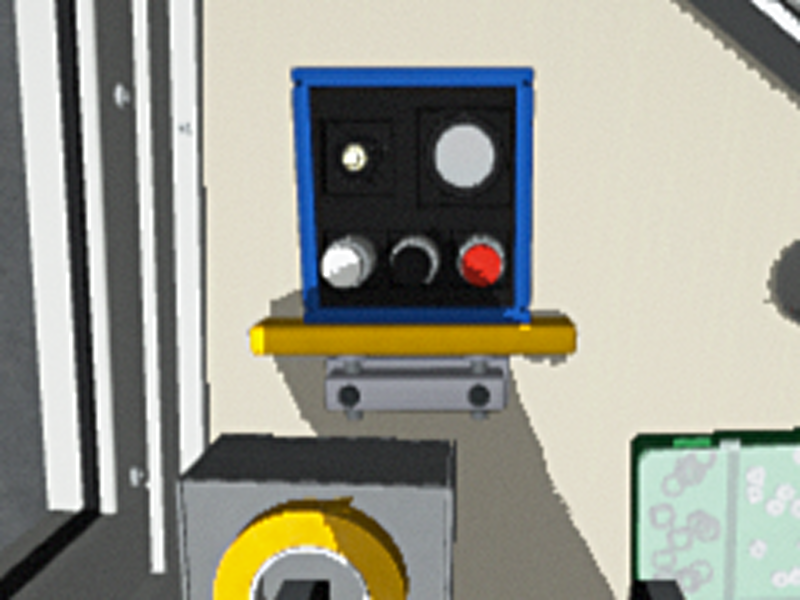

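The tray lies flush and parallel: its near edge runs (309,321)–(528,320) along the bar (252–575), and the vials are upright. I'll check the bar's position and the centring numerically from the top camera.

```bash
python3 - <<'E'
from h import *
bot.move_ptp([350,-250,300],[np.pi,0,.06])
im=imaging.capture("top"); old=cv2.imread("pics/topraw.png")
def bar(i):
    h=cv2.cvtColor(i,cv2.COLOR_BGR2HSV)[260:300,165:250]; k=cv2.inRange(h,(20,110,60),(35,255,255)); n,l,s,c=cv2.connectedComponentsWithStats(k)
    j=1+s[1:,4].argmax(); return s[j],c[j].round(2)
print(bar(old),bar(im))
# shift of bar+foot by template
t=old[276:292,165:250]; r=cv2.matchTemplate(cv2.GaussianBlur(im,(3,3),0),t,cv2.TM_CCOEFF_NORMED); print(cv2.minMaxLoc(r))
m=imaging.camera_model("wrist")
m=np.load("m6.npy",allow_pickle=True).item(); g=lambda p:(np.array(p,float)+.5)*.3-.5+[120,60]
print(unproj(m,g([(292,68),(534,68),(528,320),(305,322)]),34).round(1)); print(unproj(m,g([(253,354),(575,352)]),36).round(1))
a=np.hstack([old[150:310,150:280],im[150:310,150:280]]); cv2.imwrite("pics/cmp.png",cv2.resize(cv2.convertScaleAbs(a,alpha=1.6),(800,492),interpolation=cv2.INTER_CUBIC))
print(bot.get_state()["t"])
E
```

```text
(array([  6,  18,  72,   9, 427], dtype=int32), array([41.61, 21.96])) (array([  6,  18,  72,   9, 442], dtype=int32), array([41.56, 21.88]))
(-0.2342977523803711, 0.7436944842338562, (304, 360), (165, 276))
[[506.6 385.7  34. ]
 [513.1 283.1  34. ]
 [405.9 277.4  34. ]
 [398.5 378.9  34. ]]
[[382.6 402.2  36. ]
 [392.8 254.9  36. ]]
27.5083
```

View pics/cmp.png

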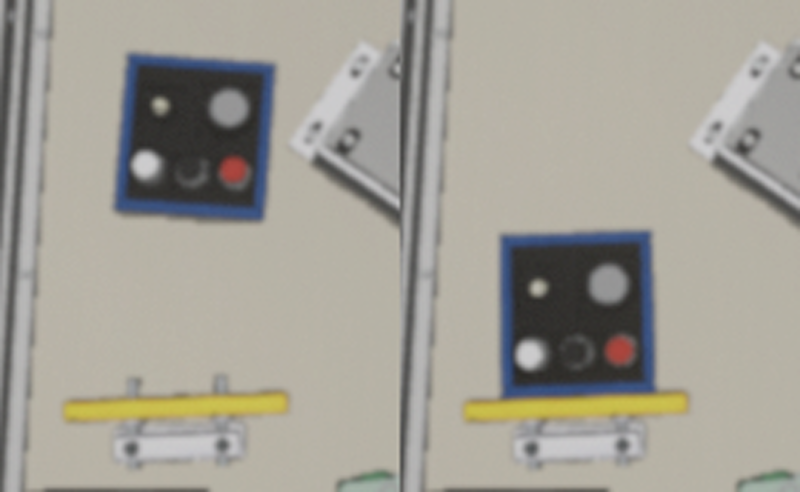

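The bar has not moved (0.1 px change), and the tray is flush and centred to within a few mm. Handing in.

```bash
python3 -c "
from bench import bot
print(bot.sign_off())"
```

```text
the job is handed in; nothing more can be done
None
```

I dragged the tray onto the yellow stop bar and handed the job in; the final pictures show it flush and roughly centred, the bar unmoved and the vials standing, but sign-off gave no verdict.

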